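# Try bolt sleeves on a fit gauge and sort out the tight one

### The arm

A 7-joint arm with a two-finger parallel gripper is mounted at the origin on the work surface. World frame = base frame: x ahead of the robot, y to its left, z up, the work surface at z = 0. Lengths are in mm, angles in rad, forces in N, time in s.
With the tool pointing down it reaches from about 400 to 850 mm from the base axis. Payload 6.9 kg.
Tool frame: the origin (TCP) lies midway between the tips of the shut fingers; the grasp point (between the pads) lies 19 mm behind it; z points along the fingers, y is the line along which they close (so a half turn about z gives the same grasp; the last joint's range is limited). The gripper opens to 85 mm and grips with 20 to 120 N. Pads are 22 mm wide; open, the fingers measure 114 mm over their backs; the gripper's body (76 mm by 85 mm) begins 54 mm behind the grasp point. The pads swing forward as they close: fully open they stand 13 mm farther back than shut.
Start: joints at [-1.133, 0.507, -0.238, 1.5, 0.126, 1.149, -0.155], TCP at [204.2, 590.689, 231.275] pointing down, gripper open.
Joint ranges: [-3.08, 3.08], [-0.24, 2.05], [-1.43, 1.35], [0, 2.5], [-1.52, 4.66], [0.17, 1.96], [-2.89, 2.89]. Speed limits (rad/s): [2.39, 2.39, 3.14, 3.14, 3.14, 3.14, 3.14].

### API

Orientations are given as a rotation vector (axis times angle).
In Python, from plant import manip gives the robot as it stands.
- The arm moves only by the tool carry_out, never from a script. Its argument "series" is a list of rows, each an object with "linear": the shift along the tool's x, y, z in cm, a list of three; "dr": the turn, a rotation vector about the tool's x, y, z in degrees, a list of three; "jaw": the opening, from 0 (shut) to 1 (fully open). A call has 1 to 12 rows; each row shifts and turns the commanded pose from where the row before left it, along the tool's axes as they then stand; what a row does not reach is not made up. A row lasts 1/8 s, in which the tool goes at most 62.5 mm and 10.7 degrees, less where a joint would pass 70% of its speed; a pose out of reach is approached as far as the arm can. A call with a gripper value outside its range is refused whole. The fingers move at their own pace and stop on an object; "squeeze" is the grip in N (left out, the last holds). Time passes only in rows, so rows that do not move let the fingers close. It gives the time, the measured TCP pose, the force, the opening and the grip force at its end, in the units of the state.
- manip.get_obs(): the state, without advancing time (a new reading comes with each control period).
- manip.grab_frame(name): name is "scene" or "top" or "wrist"; returns a dict with "pixels" (480x640x3 uint8, red, green, blue), "mtx" (3x3 intrinsics, pixels), "xyz" and "rotation" of the camera in the world; the wrist camera has in their place "mount" (4x4, takes a point from camera to tool coordinates, whose origin is the TCP and whose axes are the flange's). Camera axes: x right, y down, z forward; pixel columns grow to the right and rows downward; lengths in mm; the calibration is good to about 2 mm. A picture is of the moment at which its call begins: read the wrist's pose just before it. There is no depth.
- manip.job_done(): hands the job in; it is judged then, once.
The state is a dict: "time": time; "joint_positions": joint angles; "dq": joint speeds; "joint_torque": joint torques, N m; "ee_pos": TCP position; "eef_rot": TCP orientation; "contact_force": force on the tool from outside, world axes, zero at the start; "moment": the same for the moment, N m; "finger_gap": finger opening in mm; "gripper_force": force on a finger pad.
Only numpy, scipy, OpenCV 4.12 (cv2) and the standard library are available. Lean on these libraries where they do the work, as an engineer would, in place of code of your own. Each camera call takes 0.05 s, during which the arm holds its last target. There are 200 camera calls.

### The job

Two brass bolt sleeves lie on the rails of the fit gauge, one in each lane: push each of them gently along its lane onto its gauge pin as far as it will go, without forcing it. Leave a sleeve that slides fully home against the upright block on its pin, and draw one that stops short back off its pin and lay it in the red reject tray. Leave everything else where it is.

Things in the scene. Friction and masses are not known exactly. Their poses are not given: they have to be found in the camera images.
- gauge: fixed fit gauge, blue base 200 x 150 x 12 mm; origin: centre of its underside; own x runs along the lanes to the pins. Two lanes at own y = +-40 mm, each with two 8 mm rails (tops 38 mm up) that carry a sleeve with its axis 50 mm up. Rails run from x = -95 mm (low support, 36 mm high, open above) to an aluminium upright block, 74 mm high, whose face is at x = +70 mm
- tip_left (a point): tip centre of the steel gauge pin of the lane at own y = +40 mm of the gauge: 15 mm diameter, chamfered, level, 50 mm above the table, 40 mm long from the block's face to this tip
- tip_right (a point): the same for the lane at own y = -40 mm
- home_left (a point): point on the axis of the lane at own y = +40 mm, 50 mm up: the middle of a sleeve lies here when it is fully home against the block (15 mm beyond the pin's tip)
- home_right (a point): the same for the lane at own y = -40 mm
- sleeve_a: brass tube, 28 mm outside diameter, 50 mm long, 18 mm bore at both mouths, 150 g; starts on the rails of one lane, short of the pin. Both look alike outside; the inside is unknown until tried: it may or may not pass over the pin. Origin: middle of the tube on its axis; own x runs along the tube
- sleeve_b: brass tube, 28 mm outside diameter, 50 mm long, 18 mm bore at both mouths, 150 g; starts on the rails of one lane, short of the pin. Both look alike outside; the inside is unknown until tried: it may or may not pass over the pin. Origin: middle of the tube on its axis; own x runs along the tube
- reject_tray: fixed red open tray, 140 x 130 mm (own x, y), 30 mm high, wall and floor 4 mm; origin: centre of its underside
- parts_tray: fixed grey open tray of the same size, holding a copper lug; not used. Origin: centre of its underside
- deadbolt: silver deadbolt tongue, about 75 x 25 x 18 mm, lying loose on the table beyond the gauge; origin on its underside
- foot_pad: black rubber foot pad, 40 mm diameter, 12 mm high, loose; origin: centre of the underside
- key_frame: teal plastic keycap frame, 85 x 65 x 10 mm, loose; origin: centre of the underside
- lug: copper grounding lug, 45 x 14 x 13 mm, loose in the grey tray; origin on its underside
- screwdriver: screwdriver lying on the table, about 160 mm long along own x; origin on its underside
- screw_jar: amber jar, 56 mm diameter, 70 mm high; origin: centre of the underside
Not all that is in view belongs to the job. Leave any orange look-alike of the sleeve_a alone.

How it is judged (in metres and radians):
On the way:
1. the sleeve that does not fit has been pushed onto a gauge pin until it stopped short (within 4 mm of as far as it can go) (x of sleeve_b in the frame of gauge between 0.015 and 0.03 m and z of sleeve_b in the frame of gauge between 0.046 and 0.054 m and angle between the x axis of sleeve_b and the x axis of gauge, either way round below 0.1 rad and (y of sleeve_b in the frame of gauge between 0.036 and 0.044 m or y of sleeve_b in the frame of gauge between -0.044 and -0.036 m)), for 0.1 s.
At the end, for the whole second after the job is handed in: The sleeve that passes over the pin is fully home on a pin (middle within 5 mm of a home point, in line within 0.1 rad); the one that stops short is inside the red tray, down on its floor (middle below 35 mm); both at rest (below 0.02 m/s on the pin, 0.05 m/s in the tray) ((distance between sleeve_a and home_left below 0.005 m or distance between sleeve_a and home_right below 0.005 m) and angle between the x axis of sleeve_a and the x axis of gauge, either way round below 0.1 rad and x of sleeve_b in the frame of reject_tray between -0.06 and 0.06 m and y of sleeve_b in the frame of reject_tray between -0.055 and 0.055 m and z of sleeve_b in the frame of reject_tray below 0.035 m and linear speed of sleeve_a below 0.02 m/s and linear speed of sleeve_b below 0.05 m/s); the robot touches nothing.
It fails at once if a sleeve is forced onto the gauge (more than 50 N between a sleeve and the gauge) (contact force between any of sleeve_a, sleeve_b and gauge above 50 N).
It fails at once if another loose thing (deadbolt, foot pad, keycap frame, lug, screwdriver, jar) is moved more than 30 mm (distance of any of deadbolt, foot_pad, key_frame, lug, screwdriver, screw_jar from where it was at the start of the episode above 0.03 m).
It also fails if it takes over 58 s, if anything falls off the work surface, if the arm or the gripper's body presses on something with over 40 N, if the wrist force passes 120 N, or if a joint passes its speed limit or range.

## Working session

There is one attempt and no reset: what is moved stays moved. The work goes in short steps, Python scripts to look and compute and a tool call to move; the robot and the scene stay as the last step left them, time stands still between calls to the robot, and variables do not carry over. Pictures are saved under pics/ and viewed, at most 10 in all, crops included, and the job is handed in when it is done.

Besides the shell and the picture viewer there is one more tool, called after ">>>" as name(argument=value, ...) on one line, values as JSON. carry_out: Moves the arm, as the interface text tells. Its arguments: {"type":"object","properties":{"series":{"type":"array"},"squeeze":{"type":"number"}},"required":["series"]}

```bash
ls; mkdir -p pics; python3 - <<'E'
from plant import manip
import cv2,pickle
s=manip.get_obs();print({k:s[k] for k in('time','ee_pos','eef_rot','contact_force','finger_gap')})
d={}
for n in('scene','top'):
    f=manip.grab_frame(n);d[n]=f;cv2.imwrite(f'pics/{n}0.png',f['pixels'][:,:,::-1]);print(n,f['mtx'],f['xyz'],f['rotation'])
pickle.dump(d,open('d0.pkl','wb'))
E
```

```text
pics
{'time': 0.0, 'ee_pos': array([204.10482114, 590.19509748, 230.42536648]), 'eef_rot': array([-5.20293409e-01, -3.09794361e+00,  2.83310045e-03]), 'contact_force': array([-0.63235758, -0.3127352 ,  0.48933668]), 'finger_gap': 85.48173659102548}
scene [[613.92360655   0.         316.40128211]
 [  0.         613.92360655 237.01631301]
 [  0.           0.           1.        ]] [1194.07244769   89.7926808   988.77352092] [-1.83002243 -1.92311975  0.62841752]
top [[519.34122854   0.         317.78884764]
 [  0.         519.34122854 236.03996545]
 [  0.           0.           1.        ]] [ 414.09349289   29.97214041 1241.87746085] [-2.16454806  2.14843525 -0.10831697]
```

View pics/top0.png

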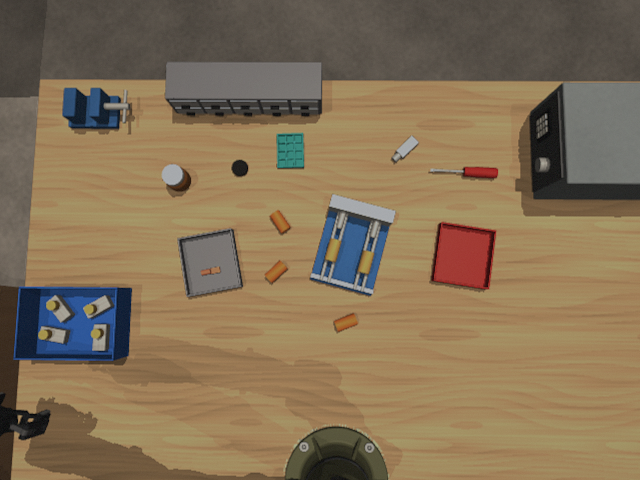

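View pics/scene0.png

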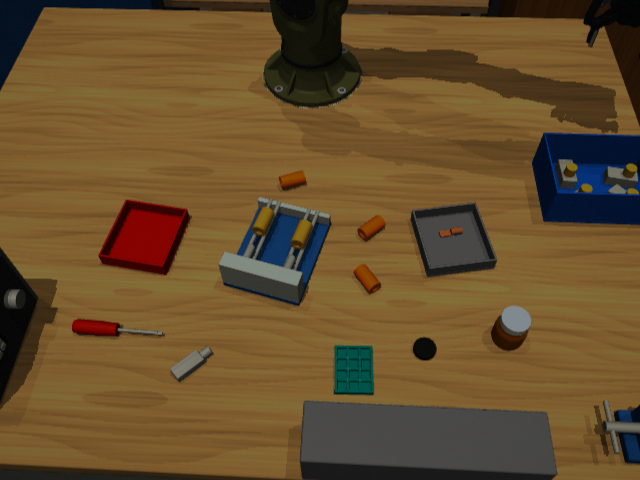

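The top view shows two yellow-brass sleeves on the gauge rails at (333,248) and (367,262). The pins and block are at the upper end, away from the robot, and the red tray is at (464,256). The orange tubes at (280,222), (276,271) and (345,322) are look-alikes on the table. The sleeves I want are the two yellow ones on the rails. The scene view agrees: brass at (263,221) and (302,234).

```bash
cat > h.py <<'E'
import numpy as np,cv2
from scipy.spatial.transform import Rotation as R
def cam(f,obs=None):
    if 'mount' in f:
        T=np.eye(4);T[:3,:3]=R.from_rotvec(obs['eef_rot']).as_matrix();T[:3,3]=obs['ee_pos'];T=T@np.array(f['mount']);return T[:3,:3],T[:3,3]
    return R.from_rotvec(f['rotation']).as_matrix(),np.array(f['xyz'])
def cast(f,uv,z,obs=None):
    M,p=cam(f,obs);uv=np.atleast_2d(uv)
    d=np.c_[uv,np.ones(len(uv))]@np.linalg.inv(f['mtx']).T@M.T
    return p+d*((z-p[2])/d[:,2])[:,None]
def blobs(f,lo,hi,amin=60):
    hsv=cv2.cvtColor(f['pixels'],cv2.COLOR_RGB2HSV);m=cv2.inRange(hsv,lo,hi)
    c,_=cv2.findContours(m,cv2.RETR_EXTERNAL,cv2.CHAIN_APPROX_NONE)
    return [k for k in c if cv2.contourArea(k)>amin]
E
python3 - <<'E'
from h import *;import pickle
np.set_printoptions(precision=1,suppress=True)
d=pickle.load(open('d0.pkl','rb'))
for n,r in(('top',(300,180,420,310)),('scene',(200,180,350,310))):
    f=d[n];hsv=cv2.cvtColor(f['pixels'],cv2.COLOR_RGB2HSV)
    for nm,lo,hi,z in(('brass',(18,150,90),(28,255,255),56),('orange',(8,180,90),(15,255,255),14),('blue',(100,120,60),(115,255,255),12),('red',(0,200,60),(4,255,255),30),('red2',(174,200,60),(180,255,255),30)):
        for c in blobs(f,lo,hi,60 ):
            q=cv2.minAreaRect(c);ctr=np.array(q[0])
            print(n,nm,ctr,np.array(q[1]),cast(f,ctr,z)[0,:2])
            if nm in('brass','blue')and n=='top'and r[0]<ctr[0]<r[2] or 'red' in nm: print('   ',cast(f,cv2.boxPoints(q),z)[:,:2].tolist())
    x0,y0,x1,y1=r;cv2.imwrite(f'pics/{n}c.png',cv2.resize(f['pixels'][y0:y1,x0:x1,::-1],None,fx=4.5,fy=4.5,interpolation=cv2.INTER_CUBIC))
E
```

```text
top orange [277.8 273.8] [ 4.4 20. ] [463.9 140.9]
top orange [279.8 221.5] [21.1 10.8] [588.8 138.1]
top blue [ 65.  323.1] [103.1  73.1] [344.3 640.3]
top blue [376.7 256.7] [ 7.6 63.6] [506.3 -93. ]
    [[435.75997170249474, -65.1065987459775], [582.1559824513316, -103.65354422379373], [577.6447690705012, -121.16904478827972], [431.39512750104166, -82.41809581896128]]
top blue [350.5 249.5] [22.5 63.7] [522.9 -30.8]
    [[456.46421654408346, 14.013585359834973], [603.5951726713145, -24.263176699995586], [590.006134172572, -76.1144106394676], [443.3155308777141, -37.232951752383954]]
top blue [324.2 242.4] [ 8.2 63.3] [539.4  31.7]
    [[469.10889969476983, 60.20772140882342], [615.6104568657091, 21.65880241021288], [610.5231932846889, 2.786931162034815], [464.1847469897134, 41.55405196642998]]
top blue [ 93. 107.] [38. 48.] [871.3 604.5]
top blue [ 69.4 102. ] [11.9 28.6] [884.  663.8]
scene brass [595.5 470.5] [87. 17.] [930.2 471.8]
scene brass [233.8 458.4] [111.2  30.2] [939.5 -58.8]
scene brass [174.9 448.3] [70.2  6.6] [ 929.3 -149.3]
scene brass [567.  436.2] [32.3  4.8] [8
[... 3405 characters left out ...]
4.]
scene blue [624.5 415.5] [11. 13.] [829. 554.]
scene blue [312.2 252.2] [10.8 62.2] [535.1  33.8]
scene blue [281.  239.2] [23.5 54.5] [507.3 -28.8]
scene blue [250.2 231.5] [ 5.7 51. ] [491.6 -91.1]
scene blue [591.5 164.1] [96.8 60.4] [283.4 612.3]
scene red [ 93.8 326.9] [43.9 13.2] [ 721.7 -337.1]
    [[732.6119553745682, -373.79624182573417], [707.1759098810608, -379.20756630745257], [710.6443689043319, -300.0140448926701], [735.9098834765862, -295.7184790843701]]
scene red [142.4 232.5] [78.3 61.2] [ 516.1 -296.4]
    [[574.0636962393336, -367.33251346742355], [427.9000397565371, -384.4247911856772], [455.02518980901687, -221.6802647617884], [596.8965335236626, -215.8576308154872]]
```

View pics/topc.png

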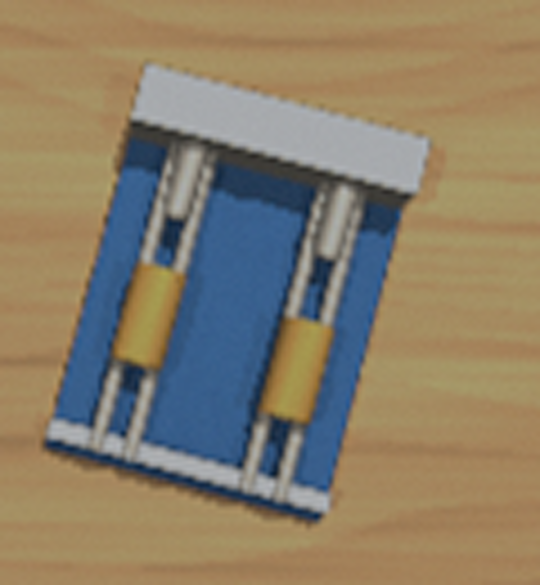

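The crop confirms yellow-brass sleeves on both lanes, left at crop (147,315) and right at (296,370), with the pins and block at the top. Next I compute the gauge frame and the approach.

```bash
python3 - <<'E'
from h import *;import pickle
from plant import manip
np.set_printoptions(precision=1,suppress=True)
d=pickle.load(open('d0.pkl','rb'));f=d['top']
c=lambda *p:np.array(p)/4.5+[300,180]-0.4
L=cast(f,[c(147,315),c(296,370)],50);print('sleeves',L)
# block top near edge & far edge corners z=74
B=cast(f,[c(133,125),c(410,193),c(150,64),c(429,140)],74);print('block top',B)
# base near corners z=12? strip near edge top z=36
S=cast(f,[c(55,422),c(328,494)],36);print('support top far',S)
m=blobs(f,(0,150,50),(8,255,255),300);
for k in m:
    q=cv2.minAreaRect(k);print('red',q,cast(f,q[0],30),cast(f,cv2.boxPoints(q),30)[:,:2])
s=manip.get_obs();M=R.from_rotvec(s['eef_rot']).as_matrix()
print(M);print('to hover',M.T@(np.array([420,-10,230])-s['ee_pos']))
print(manip.grab_frame('wrist')['mount'])
E
```

```text
sleeves [[519.   12.9  50. ]
 [491.4 -63.1  50. ]]
block top [[ 613.3   20.9   74. ]
 [ 579.5 -118.8   74. ]
 [ 644.8   12.4   74. ]
 [ 606.6 -128.6   74. ]]
support top far [[464.6  59.9  36. ]
 [428.8 -80.5  36. ]]
red ((464.0404357910156, 255.23696899414062), (58.6940803527832, 59.91053771972656), 8.746162414550781) [[ 509.8 -294.4   30. ]] [[ 450.7 -215.5]
 [ 589.6 -239.1]
 [ 569.4 -374.1]
 [ 431.2 -348.9]]
[[-0.9  0.3 -0. ]
 [ 0.3  0.9 -0. ]
 [-0.  -0.  -1. ]]
to hover [-400.1 -496.8    1.3]
[[  -0.    -1.    -0.3   75.4]
 [   1.    -0.    -0.     0.1]
 [  -0.    -0.3    1.  -142.1]
 [   0.     0.     0.     1. ]]
```

>>> carry_out(series=[{"linear": [-3.4,-4.1,0],"dr": [0,0,0],"jaw": 1},{"linear": [-3.4,-4.1,0],"dr": [0,0,0],"jaw": 1},{"linear": [-3.4,-4.1,0],"dr": [0,0,0],"jaw": 1},{"linear": [-3.4,-4.1,0],"dr": [0,0,0],"jaw": 1},{"linear": [-3.4,-4.1,0],"dr": [0,0,0],"jaw": 1},{"linear": [-3.4,-4.1,0],"dr": [0,0,0],"jaw": 1},{"linear": [-3.4,-4.1,0],"dr": [0,0,0],"jaw": 1},{"linear": [-3.4,-4.1,0],"dr": [0,0,0],"jaw": 1},{"linear": [-3.4,-4.1,0],"dr": [0,0,0],"jaw": 1},{"linear": [-3.4,-4.1,0],"dr": [0,0,0],"jaw": 1},{"linear": [-3.4,-4.1,0],"dr": [0,0,0],"jaw": 0},{"linear": [-3.4,-4.1,0],"dr": [0,0,-4.5],"jaw": 0}])

```text
time: 1.65
ee_pos: [429.4, -9.2, 231.4]
eef_rot: [0.396, 3.116, 0.0]
contact_force: [0.3, 0.1, -0.1]
finger_gap: 51.6
gripper_force: 0.0
```

>>> carry_out(series=[{"linear": [0,0,0],"dr": [0,0,0],"jaw": 0},{"linear": [0,0,0],"dr": [0,0,0],"jaw": 0}])

```text
time: 1.9
ee_pos: [428.7, -7.1, 231.1]
eef_rot: [-0.4, -3.115, -0.001]
contact_force: [-0.4, 0.7, -0.2]
finger_gap: 12.3
gripper_force: 0.0
```

```bash
python3 - <<'E'
from h import *;import pickle
from plant import manip
np.set_printoptions(precision=1,suppress=True)
s=manip.get_obs();f=manip.grab_frame('wrist');pickle.dump((s,f),open('w1.pkl','wb'))
print(s['time'],s['ee_pos'],R.from_rotvec(s['eef_rot']).as_matrix(),s['contact_force'],s['finger_gap'])
cv2.imwrite('pics/w1.png',f['pixels'][:,:,::-1])
E
```

```text
1.9 [428.7  -7.1 231.1] [[-1.   0.3 -0. ]
 [ 0.3  1.   0. ]
 [ 0.   0.  -1. ]] [-0.4  0.7 -0.2] 12.26084635324742
```

View pics/w1.png

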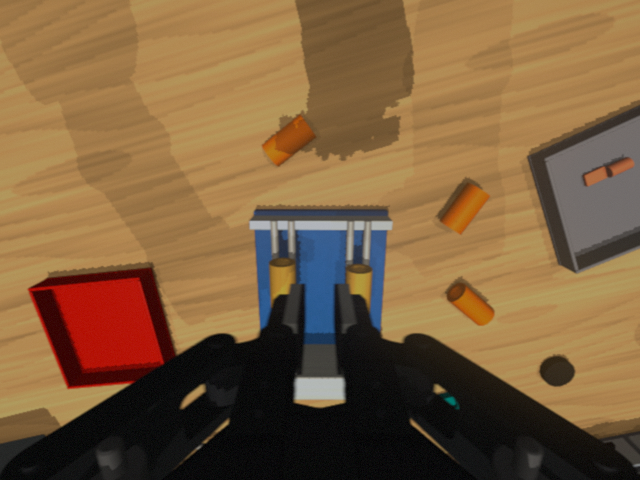

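The wrist view looks back towards the robot. The right sleeve's rear mouth is near (282,262) and the left one's near (359,268). Rails at row 235 are at columns 275/292 and 351/367, and the support strip runs from (250,225) to (390,225).

```bash
python3 - <<'E'
from h import *;import pickle
np.set_printoptions(precision=1,suppress=True)
s,f=pickle.load(open('w1.pkl','rb'))
M=R.from_rotvec(s['eef_rot']).as_matrix();print('yaw -tx',np.degrees(np.arctan2(-M[1,0],-M[0,0])))
print('strip',cast(f,[(250,221),(390,221),(250,229),(390,229)],36,s)[:,:2])
print('rails238',cast(f,[(275,238),(292,238),(351,238),(367,238)],38,s)[:,:2])
print('rear mouths z50',cast(f,[(282,263),(359,269)],50,s)[:,:2])
g=f['pixels'];hsv=cv2.cvtColor(g,cv2.COLOR_RGB2HSV)
print(hsv[238,255:390,2]);print(hsv[275,262:300,0:2].T);print(hsv[282,340:380,0:2].T)
E
```

```text
yaw -tx -14.619378526303656
strip [[421.3 -79.3]
 [458.3  61.4]
 [429.5 -82. ]
 [466.8  59.7]]
rails238 [[445.1 -59.2]
 [449.6 -41.9]
 [465.4  17.9]
 [469.7  34.2]]
rear mouths z50 [[469.7 -57.5]
 [496.5  18.1]]
[108 128 133 131 133 133 131 131 134 132 131 133 129 130 131 122 112 137
 159 167 152 128 105  73  65  64  67  83 107 120 121 122 116 109 138 158
 165 152 131 103  71  70  90 113 122 121 122 124 129 128 131 131 132 137
 140 141 142 146 147 147 146 146 145 145 146 145 145 146 144 144 144 143
 144 142 143 144 144 146 146 145 146 145 145 143 137 131 128 128 129 128
 112  99 128 155 170 173 163 145 119 125 129 124 125 129 127 127 114  91
  92 123 144 163 170 157 139 116 126 134 133 133 135 135 135 134 133 134
 134 133 135 132 124 123 168 176 174]
[[107 107 107 107 107 107 108 139  17  19  19  19  19  19  19  19  19  19
   19  20  20  20  20  20  19  19  20  19  19  19  19  18  18  17 118 110
  108 108]
 [163 162 164 161 164 163 132  22 146 179 185 184 182 185 185 183 184 181
  183 181 175 181 181 179 182 185 182 184 180 183 177 173 165 125  46 138
  155 164]]
[[107 106 107 107 108 173  17  18  18  19  18  19  18  19  21  22  23  24
   23  23  24  24  23  23  22  22  21  20  19  19  18  10 110 107 107 107
  107 107 108 108]
 [164 167 165 160 136  15 144 168 169 177 176 178 179 177 175 171 171 168
  169 169 169 167 170 168 171 174 177 178 181 182 165  63 105 154 157 153
  155 157 152 153]]
```

>>> carry_out(series=[{"linear": [-1.7,2.0,2],"dr": [0,0,0],"jaw": 0},{"linear": [-1.6,2.1,4],"dr": [0,0,0],"jaw": 0},{"linear": [0,0,5],"dr": [0,0,0],"jaw": 0},{"linear": [0,0,4.8],"dr": [0,0,0],"jaw": 0},{"linear": [0,0,2],"dr": [0,0,0],"jaw": 0},{"linear": [0,0,1],"dr": [0,0,0],"jaw": 0},{"linear": [0,0,0],"dr": [0,0,0],"jaw": 0},{"linear": [0,0,0],"dr": [0,0,0],"jaw": 0}])

```text
time: 2.95
ee_pos: [471.9, 24.2, 44.2]
eef_rot: [0.397, 3.115, 0.001]
contact_force: [0.2, 0.4, 0.1]
finger_gap: 0.0
gripper_force: 0.0
```

>>> carry_out(series=[{"linear": [-0.5,0,0],"dr": [0,0,0],"jaw": 0},{"linear": [-0.5,0,0],"dr": [0,0,0],"jaw": 0},{"linear": [-0.3,0,0],"dr": [0,0,0],"jaw": 0},{"linear": [-0.3,0,0],"dr": [0,0,0],"jaw": 0},{"linear": [-0.4,0,0],"dr": [0,0,0],"jaw": 0},{"linear": [-0.4,0,0],"dr": [0,0,0],"jaw": 0},{"linear": [-0.4,0,0],"dr": [0,0,0],"jaw": 0},{"linear": [-0.4,0,0],"dr": [0,0,0],"jaw": 0},{"linear": [-0.4,0,0],"dr": [0,0,0],"jaw": 0},{"linear": [-0.4,0,0],"dr": [0,0,0],"jaw": 0},{"linear": [-0.4,0,0],"dr": [0,0,0],"jaw": 0},{"linear": [-0.2,0,0],"dr": [0,0,0],"jaw": 0}])

```text
time: 4.45
ee_pos: [516.2, 12.1, 43.3]
eef_rot: [0.398, 3.116, -0.0]
contact_force: [-2.5, 0.8, 1.7]
finger_gap: -0.2
gripper_force: 1.1
```

>>> carry_out(series=[{"linear": [-0.2,0,0],"dr": [0,0,0],"jaw": 0},{"linear": [-0.2,0,0],"dr": [0,0,0],"jaw": 0},{"linear": [-0.2,0,0],"dr": [0,0,0],"jaw": 0}])

```text
time: 4.82
ee_pos: [521.7, 10.7, 43.3]
eef_rot: [0.398, 3.116, -0.0]
contact_force: [-2.3, -1.1, 1.4]
finger_gap: 0.2
gripper_force: 1.1
```

>>> carry_out(series=[{"linear": [-0.1,0,0],"dr": [0,0,0],"jaw": 0},{"linear": [-0.1,0,0],"dr": [0,0,0],"jaw": 0}])

```text
time: 5.08
ee_pos: [523.6, 10.2, 43.3]
eef_rot: [-0.398, -3.116, 0.0]
contact_force: [-2.0, -0.4, 1.9]
finger_gap: -0.4
gripper_force: 1.1
```

>>> carry_out(series=[{"linear": [-0.1,0,0],"dr": [0,0,0],"jaw": 0},{"linear": [-0.1,0,0],"dr": [0,0,0],"jaw": 0}])

```text
time: 5.32
ee_pos: [525.5, 9.7, 43.3]
eef_rot: [-0.398, -3.116, 0.0]
contact_force: [-2.1, -0.8, 1.0]
finger_gap: -0.2
gripper_force: 1.1
```

>>> carry_out(series=[{"linear": [-0.1,0,0],"dr": [0,0,0],"jaw": 0},{"linear": [-0.1,0,0],"dr": [0,0,0],"jaw": 0}])

```text
time: 5.58
ee_pos: [527.5, 9.1, 43.3]
eef_rot: [-0.398, -3.116, 0.0]
contact_force: [-1.9, -0.0, 2.0]
finger_gap: 0.3
gripper_force: 1.1
```

>>> carry_out(series=[{"linear": [-0.1,0,0],"dr": [0,0,0],"jaw": 0},{"linear": [-0.1,0,0],"dr": [0,0,0],"jaw": 0}])

```text
time: 5.82
ee_pos: [529.4, 8.7, 43.3]
eef_rot: [-0.398, -3.116, 0.0]
contact_force: [-2.2, -0.4, 1.4]
finger_gap: 0.2
gripper_force: 1.1
```

>>> carry_out(series=[{"linear": [-0.1,0,0],"dr": [0,0,0],"jaw": 0},{"linear": [-0.1,0,0],"dr": [0,0,0],"jaw": 0}])

```text
time: 6.08
ee_pos: [531.4, 8.1, 43.3]
eef_rot: [-0.398, -3.116, 0.0]
contact_force: [-2.3, -1.0, 1.9]
finger_gap: -0.1
gripper_force: 1.2
```

>>> carry_out(series=[{"linear": [-0.1,0,0],"dr": [0,0,0],"jaw": 0},{"linear": [-0.1,0,0],"dr": [0,0,0],"jaw": 0}])

```text
time: 6.32
ee_pos: [533.3, 7.7, 43.3]
eef_rot: [-0.398, -3.116, 0.0]
contact_force: [-2.2, -0.6, 2.3]
finger_gap: 0.0
gripper_force: 1.2
```

>>> carry_out(series=[{"linear": [-0.1,0,0],"dr": [0,0,0],"jaw": 0},{"linear": [-0.1,0,0],"dr": [0,0,0],"jaw": 0}])

```text
time: 6.58
ee_pos: [535.2, 7.1, 43.3]
eef_rot: [-0.398, -3.116, 0.0]
contact_force: [-2.7, 0.3, 1.2]
finger_gap: -0.2
gripper_force: 1.2
```

>>> carry_out(series=[{"linear": [-0.1,0,0],"dr": [0,0,0],"jaw": 0},{"linear": [-0.1,0,0],"dr": [0,0,0],"jaw": 0}])

```text
time: 6.82
ee_pos: [537.2, 6.6, 43.3]
eef_rot: [0.398, 3.116, -0.0]
contact_force: [-2.9, -0.3, 1.9]
finger_gap: 0.0
gripper_force: 1.2
```

>>> carry_out(series=[{"linear": [-0.1,0,0],"dr": [0,0,0],"jaw": 0},{"linear": [-0.1,0,0],"dr": [0,0,0],"jaw": 0}])

```text
time: 7.08
ee_pos: [539.1, 6.1, 43.3]
eef_rot: [-0.398, -3.116, 0.0]
contact_force: [-2.3, -1.1, 2.3]
finger_gap: -0.0
gripper_force: 1.2
```

>>> carry_out(series=[{"linear": [-0.1,0,0],"dr": [0,0,0],"jaw": 0},{"linear": [-0.1,0,0],"dr": [0,0,0],"jaw": 0}])

```text
time: 7.32
ee_pos: [541.0, 5.6, 43.3]
eef_rot: [-0.398, -3.116, 0.0]
contact_force: [-2.9, 0.4, 1.1]
finger_gap: 0.1
gripper_force: 1.2
```

>>> carry_out(series=[{"linear": [-0.1,0,0],"dr": [0,0,0],"jaw": 0},{"linear": [-0.1,0,0],"dr": [0,0,0],"jaw": 0},{"linear": [-0.1,0,0],"dr": [0,0,0],"jaw": 0}])

```text
time: 7.7
ee_pos: [544.0, 4.9, 43.3]
eef_rot: [-0.398, -3.116, 0.0]
contact_force: [-3.3, 0.2, 1.6]
finger_gap: 0.3
gripper_force: 1.2
```

>>> carry_out(series=[{"linear": [-0.1,0,0],"dr": [0,0,0],"jaw": 0},{"linear": [-0.1,0,0],"dr": [0,0,0],"jaw": 0},{"linear": [-0.1,0,0],"dr": [0,0,0],"jaw": 0}])

```text
time: 8.07
ee_pos: [546.9, 4.1, 43.3]
eef_rot: [0.398, 3.116, -0.0]
contact_force: [-3.0, -0.5, 2.0]
finger_gap: -0.1
gripper_force: 1.2
```

>>> carry_out(series=[{"linear": [-0.1,0,0],"dr": [0,0,0],"jaw": 0},{"linear": [-0.1,0,0],"dr": [0,0,0],"jaw": 0},{"linear": [-0.1,0,0],"dr": [0,0,0],"jaw": 0}])

```text
time: 8.45
ee_pos: [549.8, 3.3, 43.3]
eef_rot: [-0.398, -3.116, 0.0]
contact_force: [-2.8, -0.3, 1.7]
finger_gap: 0.3
gripper_force: 1.2
```

>>> carry_out(series=[{"linear": [-0.1,0,0],"dr": [0,0,0],"jaw": 0},{"linear": [-0.1,0,0],"dr": [0,0,0],"jaw": 0}])

```text
time: 8.7
ee_pos: [550.0, 3.2, 43.1]
eef_rot: [-0.398, -3.113, 0.0]
contact_force: [-8.6, 1.0, 6.2]
finger_gap: 0.3
gripper_force: 4.3
```

>>> carry_out(series=[{"linear": [-0.1,0,0],"dr": [0,0,0],"jaw": 0}])

```text
time: 8.82
ee_pos: [550.1, 3.2, 43.1]
eef_rot: [-0.397, -3.111, 0.0]
contact_force: [-12.3, 1.2, 9.2]
finger_gap: 0.2
gripper_force: 5.6
```

```bash
python3 - <<'E'
from h import *;import pickle
from plant import manip
s=manip.get_obs();print(s['ee_pos'],s['contact_force'])
f=manip.grab_frame('scene');pickle.dump(f,open('s2.pkl','wb'))
cv2.imwrite('pics/s2.png',cv2.resize(f['pixels'][170:310,200:350,::-1],None,fx=4,fy=4,interpolation=cv2.INTER_CUBIC))
E
```

```text
[550.05197677   3.20232848  43.05127689] [-12.2618368    1.1614173    9.23890308]
```

View pics/s2.png

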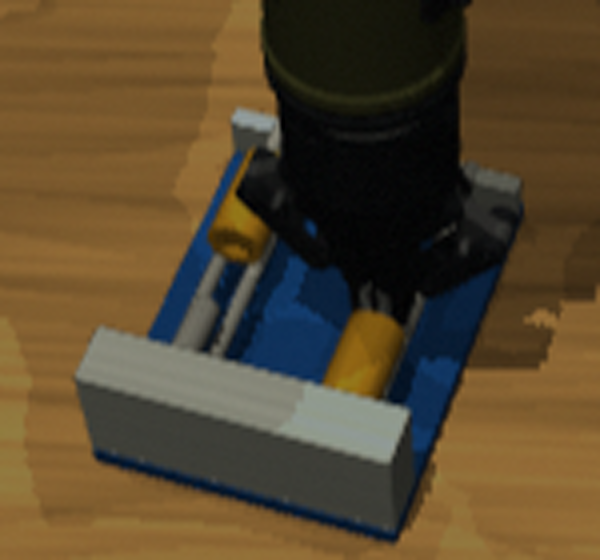

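>>> carry_out(series=[{"linear": [1.0,0,0],"dr": [0,0,0],"jaw": 0},{"linear": [2.3,0,-3],"dr": [0,0,0],"jaw": 0},{"linear": [2,-1,-3],"dr": [0,0,0],"jaw": 0},{"linear": [2,-3,0],"dr": [0,0,0],"jaw": 0},{"linear": [1,-3,0],"dr": [0,0,0],"jaw": 0},{"linear": [1,-1,0],"dr": [0,0,0],"jaw": 0},{"linear": [0,0,2.5],"dr": [0,0,0],"jaw": 0},{"linear": [0,0,2.5],"dr": [0,0,0],"jaw": 0},{"linear": [0,0,1],"dr": [0,0,0],"jaw": 0},{"linear": [0,0,0],"dr": [0,0,0],"jaw": 0}])

```text
time: 10.12
ee_pos: [442.5, -50.9, 42.9]
eef_rot: [-0.397, -3.116, -0.0]
contact_force: [-0.8, 0.8, -0.8]
finger_gap: 0.1
gripper_force: 0.0
```

```bash
python3 - <<'E'
from h import *
from plant import manip
f=manip.grab_frame('top')
cv2.imwrite('pics/t3.png',cv2.resize(f['pixels'][180:310,300:420,::-1],None,fx=4.5,fy=4.5,interpolation=cv2.INTER_CUBIC))
E
```

```text
(no output)
```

View pics/t3.png

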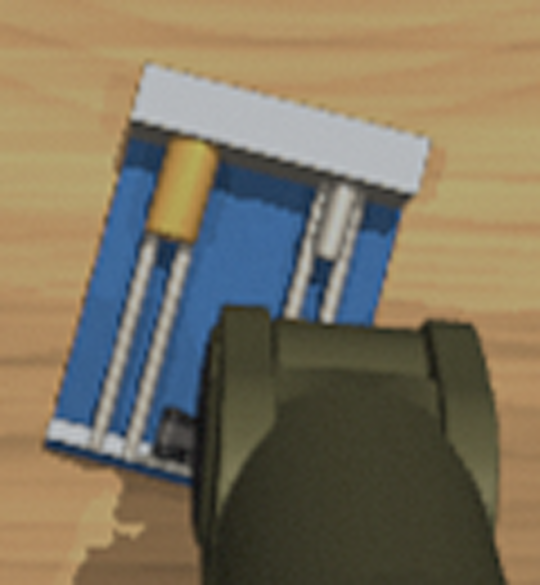

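The left sleeve's front end is flush against the block, from crop (190,140) to (172,240), so it is home. Next is the right lane.

>>> carry_out(series=[{"linear": [-0.4,0,0],"dr": [0,0,0],"jaw": 0},{"linear": [-0.4,0,0],"dr": [0,0,0],"jaw": 0},{"linear": [-0.4,0,0],"dr": [0,0,0],"jaw": 0},{"linear": [-0.4,0,0],"dr": [0,0,0],"jaw": 0},{"linear": [-0.4,0,0],"dr": [0,0,0],"jaw": 0},{"linear": [-0.5,0,0],"dr": [0,0,0],"jaw": 0},{"linear": [-0.5,0,0],"dr": [0,0,0],"jaw": 0},{"linear": [-0.5,0,0],"dr": [0,0,0],"jaw": 0},{"linear": [-0.5,0,0],"dr": [0,0,0],"jaw": 0},{"linear": [-0.4,0,0],"dr": [0,0,0],"jaw": 0},{"linear": [-0.4,0,0],"dr": [0,0,0],"jaw": 0},{"linear": [-0.3,0,0],"dr": [0,0,0],"jaw": 0}])

```text
time: 11.68
ee_pos: [492.1, -64.3, 43.3]
eef_rot: [0.398, 3.116, -0.0]
contact_force: [-2.5, -0.5, 1.5]
finger_gap: -0.2
gripper_force: 1.2
```

>>> carry_out(series=[{"linear": [-0.1,0,0],"dr": [0,0,0],"jaw": 0},{"linear": [-0.1,0,0],"dr": [0,0,0],"jaw": 0},{"linear": [-0.1,0,0],"dr": [0,0,0],"jaw": 0},{"linear": [-0.1,0,0],"dr": [0,0,0],"jaw": 0}])

```text
time: 12.18
ee_pos: [495.8, -65.2, 43.3]
eef_rot: [0.398, 3.116, -0.0]
contact_force: [-1.9, 0.7, 0.7]
finger_gap: 0.4
gripper_force: 1.2
```

>>> carry_out(series=[{"linear": [-0.1,0,0],"dr": [0,0,0],"jaw": 0},{"linear": [-0.1,0,0],"dr": [0,0,0],"jaw": 0},{"linear": [-0.1,0,0],"dr": [0,0,0],"jaw": 0}])

```text
time: 12.55
ee_pos: [498.6, -66.0, 43.3]
eef_rot: [-0.398, -3.116, 0.0]
contact_force: [-3.6, -0.3, 1.9]
finger_gap: -0.0
gripper_force: 1.3
```

>>> carry_out(series=[{"linear": [-0.1,0,0],"dr": [0,0,0],"jaw": 0},{"linear": [-0.1,0,0],"dr": [0,0,0],"jaw": 0},{"linear": [-0.1,0,0],"dr": [0,0,0],"jaw": 0}])

```text
time: 12.92
ee_pos: [501.6, -66.8, 43.3]
eef_rot: [0.398, 3.116, -0.0]
contact_force: [-2.5, 0.5, 1.5]
finger_gap: 0.3
gripper_force: 1.3
```

>>> carry_out(series=[{"linear": [-0.1,0,0],"dr": [0,0,0],"jaw": 0},{"linear": [-0.1,0,0],"dr": [0,0,0],"jaw": 0}])

```text
time: 13.18
ee_pos: [503.5, -67.3, 43.3]
eef_rot: [-0.398, -3.116, 0.0]
contact_force: [-1.6, -0.7, 2.0]
finger_gap: -0.2
gripper_force: 1.3
```

>>> carry_out(series=[{"linear": [-0.1,0,0],"dr": [0,0,0],"jaw": 0},{"linear": [-0.1,0,0],"dr": [0,0,0],"jaw": 0}])

```text
time: 13.42
ee_pos: [504.5, -67.6, 43.1]
eef_rot: [-0.398, -3.114, -0.0]
contact_force: [-6.7, 1.2, 3.2]
finger_gap: 0.2
gripper_force: 3.3
```

>>> carry_out(series=[{"linear": [-0.1,0,0],"dr": [0,0,0],"jaw": 0},{"linear": [-0.1,0,0],"dr": [0,0,0],"jaw": 0}])

```text
time: 13.68
ee_pos: [504.5, -67.7, 43.0]
eef_rot: [-0.397, -3.111, -0.0]
contact_force: [-11.1, 1.7, 9.3]
finger_gap: -0.1
gripper_force: 5.8
```

It stopped firmly at about x = 19 mm, so the right-hand sleeve is the reject. I'll back off, open and grasp it from above.

>>> carry_out(series=[{"linear": [1.0,0,0],"dr": [0,0,0],"jaw": 0},{"linear": [0.5,0,-3],"dr": [0,0,0],"jaw": 0},{"linear": [-0.5,0,-3],"dr": [0,0,0],"jaw": 0.65},{"linear": [-2.0,0,0],"dr": [0,0,0],"jaw": 0.65},{"linear": [-2.0,0,0],"dr": [0,0,0],"jaw": 0.65},{"linear": [-0.9,0,0],"dr": [0,0,0],"jaw": 0.65},{"linear": [0,0,0],"dr": [0,0,0],"jaw": 0.65}])

```text
time: 14.55
ee_pos: [545.4, -78.1, 103.1]
eef_rot: [0.398, 3.116, 0.0]
contact_force: [-0.5, -1.0, -1.0]
finger_gap: 55.6
gripper_force: 0.0
```

>>> carry_out(series=[{"linear": [0,0,2.5],"dr": [0,0,0],"jaw": 0.65},{"linear": [0,0,2.5],"dr": [0,0,0],"jaw": 0.65},{"linear": [0,0,1.3],"dr": [0,0,0],"jaw": 0.65},{"linear": [0,0,0.5],"dr": [0,0,0],"jaw": 0.65},{"linear": [0,0,0],"dr": [0,0,0],"jaw": 0.65}])

```text
time: 15.18
ee_pos: [545.1, -78.1, 35.5]
eef_rot: [0.398, 3.116, -0.0]
contact_force: [-0.2, 0.1, 0.5]
finger_gap: 55.4
gripper_force: 0.0
```

>>> carry_out(series=[{"linear": [0,0,0],"dr": [0,0,0],"jaw": 0.4},{"linear": [0,0,0],"dr": [0,0,0],"jaw": 0.25},{"linear": [0,0,0],"dr": [0,0,0],"jaw": 0.25},{"linear": [0,0,0],"dr": [0,0,0],"jaw": 0.25}], squeeze=25)

```text
time: 15.68
ee_pos: [545.6, -78.0, 36.0]
eef_rot: [0.398, 3.115, 0.0]
contact_force: [-1.2, 0.7, 6.0]
finger_gap: 27.4
gripper_force: 24.7
```

>>> carry_out(series=[{"linear": [0.5,0,0],"dr": [0,0,0],"jaw": 0.25},{"linear": [1,0,0],"dr": [0,0,0],"jaw": 0.25},{"linear": [1,0,0],"dr": [0,0,0],"jaw": 0.25},{"linear": [1,0,0],"dr": [0,0,0],"jaw": 0.25},{"linear": [0.5,0,0],"dr": [0,0,0],"jaw": 0.25},{"linear": [0,0,0],"dr": [0,0,0],"jaw": 0.25}])

```text
time: 16.42
ee_pos: [507.0, -67.9, 36.0]
eef_rot: [0.398, 3.114, 0.0]
contact_force: [3.1, -0.9, 7.8]
finger_gap: 27.6
gripper_force: 24.9
```

>>> carry_out(series=[{"linear": [0,0,-1],"dr": [0,0,0],"jaw": 0.25},{"linear": [0,0,-2.5],"dr": [0,0,0],"jaw": 0.25},{"linear": [0,0,-3],"dr": [0,0,0],"jaw": 0.25},{"linear": [0,0,-1.5],"dr": [0,0,0],"jaw": 0.25}], squeeze=40)

```text
time: 16.92
ee_pos: [505.1, -67.9, 116.4]
eef_rot: [-0.398, -3.115, 0.0]
contact_force: [0.1, 0.0, -2.2]
finger_gap: 27.1
gripper_force: 39.6
```

Lifted and holding (gap 27 mm). Moving to the tray.

>>> carry_out(series=[{"linear": [-0.4,-2.0,0],"dr": [0,0,0],"jaw": 0.25},{"linear": [-1,-4.0,0],"dr": [0,0,0],"jaw": 0.25},{"linear": [-1.2,-4.0,0],"dr": [0,0,0],"jaw": 0.25},{"linear": [-1.2,-4.0,0],"dr": [0,0,0],"jaw": 0.25},{"linear": [-1.2,-4.0,0],"dr": [0,0,0],"jaw": 0.25},{"linear": [-1,-3.0,0],"dr": [0,0,0],"jaw": 0.25},{"linear": [0,-0.8,0],"dr": [0,0,0],"jaw": 0.25},{"linear": [0,0,3],"dr": [0,0,0],"jaw": 0.25},{"linear": [0,0,3],"dr": [0,0,0],"jaw": 0.25},{"linear": [0,0,2],"dr": [0,0,0],"jaw": 0.25},{"linear": [0,0,1],"dr": [0,0,0],"jaw": 0.25},{"linear": [0,0,0.5],"dr": [0,0,0],"jaw": 0.25}])

```text
time: 18.42
ee_pos: [509.3, -293.3, 20.0]
eef_rot: [-0.397, -3.115, -0.001]
contact_force: [-0.1, 0.6, -1.4]
finger_gap: 27.0
gripper_force: 39.7
```

>>> carry_out(series=[{"linear": [0,0,0.5],"dr": [0,0,0],"jaw": 0.25},{"linear": [0,0,0.3],"dr": [0,0,0],"jaw": 0.25},{"linear": [0,0,0],"dr": [0,0,0],"jaw": 0.25}])

```text
time: 18.8
ee_pos: [509.6, -294.1, 12.4]
eef_rot: [0.398, 3.116, -0.0]
contact_force: [-0.1, -0.2, -1.7]
finger_gap: 26.9
gripper_force: 39.7
```

>>> carry_out(series=[{"linear": [0,0,0.2],"dr": [0,0,0],"jaw": 0.25},{"linear": [0,0,0.2],"dr": [0,0,0],"jaw": 0.25},{"linear": [0,0,0],"dr": [0,0,0],"jaw": 0.25}])

```text
time: 19.18
ee_pos: [509.5, -294.1, 8.2]
eef_rot: [-0.398, -3.116, -0.0]
contact_force: [0.3, 0.3, -1.4]
finger_gap: 26.8
gripper_force: 39.7
```

>>> carry_out(series=[{"linear": [0,0,0],"dr": [0,0,0],"jaw": 0.4},{"linear": [0,0,0],"dr": [0,0,0],"jaw": 0.5},{"linear": [0,0,0],"dr": [0,0,0],"jaw": 0.55},{"linear": [0,0,-1.5],"dr": [0,0,0],"jaw": 0.55},{"linear": [0,0,-4],"dr": [0,0,0],"jaw": 0.55},{"linear": [0,0,-5],"dr": [0,0,0],"jaw": 0.55},{"linear": [0,0,-5],"dr": [0,0,0],"jaw": 0.55},{"linear": [6,0,-3],"dr": [0,0,0],"jaw": 0.55},{"linear": [6,0,0],"dr": [0,0,0],"jaw": 0.55},{"linear": [6,0,0],"dr": [0,0,0],"jaw": 0.55},{"linear": [0,0,0],"dr": [0,0,0],"jaw": 0.55},{"linear": [0,0,0],"dr": [0,0,0],"jaw": 0.55}])

```text
time: 20.68
ee_pos: [340.3, -250.3, 192.5]
eef_rot: [0.398, 3.113, -0.002]
contact_force: [0.6, -0.4, -0.2]
finger_gap: 46.9
gripper_force: 0.0
```

```bash
python3 - <<'E'
from h import *
from plant import manip
f=manip.grab_frame('top');print(manip.get_obs()['ee_pos'])
cv2.imwrite('pics/t4.png',cv2.resize(f['pixels'][120:340,260:520,::-1],None,fx=2.7,fy=2.7,interpolation=cv2.INTER_CUBIC))
E
```

```text
[ 340.80081052 -250.37095776  192.16409393]
```

View pics/t4.png

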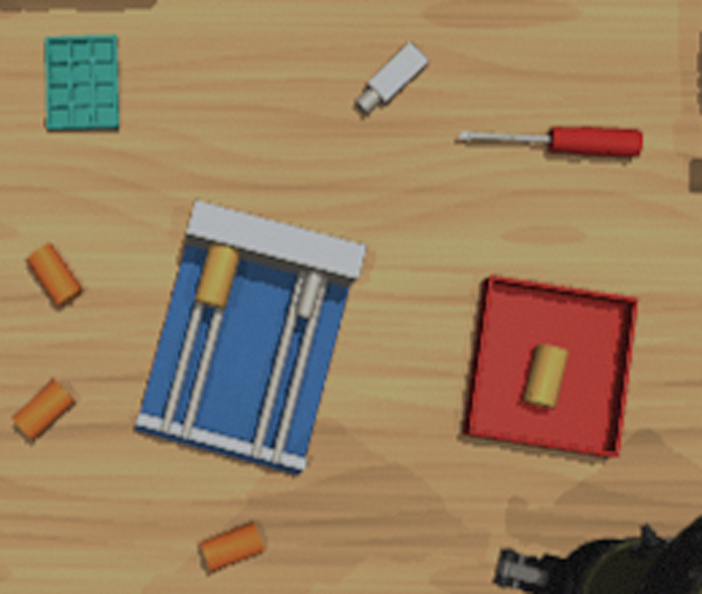

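The picture shows the left sleeve against the block at crop (217,276) and the reject flat in the red tray at (546,376). Nothing else has moved and the arm is clear.

```bash
python3 -c "
from plant import manip
print(manip.job_done())"
```

```text
the job is handed in; nothing more can be done
None
```

I've handed the job in: the left-lane sleeve slid fully home against the block and stays on its pin; the right-lane sleeve stopped short, so I drew it off and laid it in the red tray. The pushes stayed gentle (wrist force about 15 N at most), the last picture showed nothing else disturbed, and the hand-in returned no verdict.

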